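Put the microscope objectives into their colour-coded canister bases

TASK

Put the four silver microscope objectives away: stand each one upright, thread down, inside the open canister base of the same colour as its band, ready for the clear tubes to be screwed on. They are precision optics, so keep them upright and set them down rather than dropping them, and leave the two black eyepieces standing where they are.

Things in the scene. Friction and masses are not known exactly. Their poses are not given: they have to be found in the camera images.
- objective_red (a point): Loose silver objective with red band, 200 g, standing thread down: 66 mm tall. From the foot up: thread 26 mm across, 6 mm high; straight barrel 34 mm across from 6 to 48 mm; red band 43 to 56 mm (top 8 mm a cone, a red ring from above); a blunt nose 21 mm across, black-rimmed lens on top. This point: its centre, 33 mm above the foot; z up through the nose. Round: yaw means nothing.
- base_red: Red plastic screw base of a storage canister: a loose shallow round cup, open upwards, about 50 g, 64 mm across at its foot flange; the round wall above is 58 mm across outside and 52 mm inside; floor 3 mm thick, rim 12 mm above the bench. Origin at the centre of its underside, z up.
- objective_yellow (a point): Loose silver objective with yellow band, 200 g, standing thread down: 68 mm tall. From the foot up: thread 26 mm across, 6 mm high; straight barrel 34 mm across from 6 to 48 mm; yellow band 43 to 56 mm (top 8 mm a cone, a yellow ring from above); a nose 19 mm across, black-rimmed lens on top. This point: its centre, 34 mm above the foot; z up through the nose. Round: yaw means nothing.
- base_yellow: Yellow plastic screw base of a storage canister: a loose shallow round cup, open upwards, about 50 g, 64 mm across at its foot flange; the round wall above is 58 mm across outside and 52 mm inside; floor 3 mm thick, rim 12 mm above the bench. Origin at the centre of its underside, z up.
- objective_green (a point): Loose silver objective with green band, 200 g, standing thread down: 74 mm tall. From the foot up: thread 26 mm across, 6 mm high; straight barrel 34 mm across from 6 to 48 mm; green band 43 to 56 mm (top 8 mm a cone, a green ring from above); a nose 17 mm across, black-rimmed lens on top. This point: its centre, 37 mm above the foot; z up through the nose. Round: yaw means nothing.
- base_green: Green plastic screw base of a storage canister: a loose shallow round cup, open upwards, about 50 g, 64 mm across at its foot flange; the round wall above is 58 mm across outside and 52 mm inside; floor 3 mm thick, rim 12 mm above the bench. Origin at the centre of its underside, z up.
- objective_blue (a point): Loose silver objective with blue band, 200 g, standing thread down: 76 mm tall. From the foot up: thread 26 mm across, 6 mm high; straight barrel 34 mm across from 6 to 48 mm; blue band 43 to 56 mm (top 8 mm a cone, a blue ring from above); a slender nose 14 mm across, black-rimmed lens on top. This point: its centre, 38 mm above the foot; z up through the nose. Round: yaw means nothing.
- base_blue: Blue plastic screw base of a storage canister: a loose shallow round cup, open upwards, about 50 g, 64 mm across at its foot flange; the round wall above is 58 mm across outside and 52 mm inside; floor 3 mm thick, rim 12 mm above the bench. Origin at the centre of its underside, z up.
- eyepiece_a (a point): Fixed-focus black microscope eyepiece with a rubber eyecup and no coloured band, loose, standing upright: 61 mm tall, 44 mm across at the eyecup on top, steel plug 30 mm across below; 120 g. Not to be moved. This point is at its centre, 30.5 mm above the bench; z up.
- eyepiece_b (a point): Focusing, with a thin white scale ring at the eyecup: black microscope eyepiece with a rubber eyecup and no coloured band, loose, standing upright: 61 mm tall, 44 mm across at the eyecup on top, steel plug 30 mm across below; 120 g. Not to be moved. This point is at its centre, 30.5 mm above the bench; z up.
Not all that is in view belongs to the job. What is shaped like the part that bears objective_yellow but orange is not meant.

How it is judged:
By the outcome, as a careful person would: the job done as asked, in the order asked, and still so for the second after the job is handed in, with the robot touching nothing.
It also fails if it takes over 120 s, if anything falls off the work surface, if the arm or the gripper's body presses on something with over 40 N, if the wrist force passes 120 N, or if a joint passes its speed limit or range.

ROBOT

A 6-joint arm with a two-finger parallel gripper is mounted at the origin on the work surface. World frame = base frame: x ahead of the robot, y to its left, z up, the work surface at z = 0. Lengths are in m, angles in rad, forces in N, time in s.
With the tool pointing down it reaches from about 0.35 to 0.925 m from the base axis. Payload 6.4 kg.
Tool frame: the origin (TCP) lies between the finger pads; the fingertips stand 22 mm ahead of it and the grasp point (between the pads) lies 3 mm ahead of it; z points along the fingers, y is the line along which they close (so a half turn about z gives the same grasp; the last joint's range is limited). The gripper opens to 85 mm and grips with 20 to 120 N. Pads are 22 mm wide; open, the fingers measure 114 mm over their backs; the gripper's body (76 mm by 85 mm) begins 54 mm behind the grasp point. The pads swing forward as they close: fully open they stand 13 mm farther back than shut.
Start: joints at [1.049, 0.245, 1.558, -0, 1.339, -0.174], TCP at [0.222, 0.611, 0.253] pointing down, gripper open.
Joint ranges: [-3.13, 3.13], [-1.02, 2.26], [0.13, 2.54], [-0.95, 4.09], [0.21, 2.88], [-2.74, 2.74]. Speed limits (rad/s): [2.57, 2.57, 3.14, 3.14, 3.14, 3.14].

INTERFACE

Orientations are given as a unit quaternion [w, x, y, z].
In Python, from plant import get_obs, cams, sign_off gives the robot as it stands.
- The arm moves only by the shell command python3 -m handwheel 'ROWS' [FORCE]. ROWS is JSON, a list of rows, each an object of numbers: "claw": the gripper's target within -1 to 1 (shut at 1, half-way at 0, fully open at -1); "x", "y", "z": the shift along the world's x, y, z each as a share of 0.025 m, from -1 to 1; "spin": the turn about the world's z as a share of 5 degrees, from -1 to 1. In form: [{"claw": .., "x": .., "y": .., "z": .., "spin": ..}, ...]. A call has 1 to 8 rows; each row shifts and turns the commanded pose from where the row before left it; what a row does not reach is not made up. A row lasts 1/12 s, in which the tool goes at most 41.7 mm and 7.16 degrees, less where a joint would pass 70% of its speed; a pose out of reach is approached as far as the arm can. A call with a number of a shift or a turn outside -1 to 1 is refused whole. A call with a gripper value outside its range is refused whole. The fingers move at their own pace and stop on an object; FORCE is the grip in N (left out, the last holds). Time passes only in rows, so rows that do not move let the fingers close. It gives the time, the measured TCP pose, the force, the opening and the grip force at its end, in the units of the state.
- get_obs(): the state, without advancing time (a new reading comes with each control period).
- cams.grab_frame(name): name is "scene" or "top" or "wrist"; returns (picture, depth): 420x560x3 uint8, red, green, blue; 420x560 float32, m along the optical axis (not along the pixel's ray), 0 where there is no reading.
- cams.get_calibration(name): a dict with "K" (3x3 intrinsics, pixels), "k1" (the pictures are not rectified: a ray, as slopes to the right and down, at radius r is drawn at 1 + k1 r^2 times it, then the intrinsics apply), "R" (3x3) and "t" (3): a world point X has camera coordinates R X + t. Camera axes: x right, y down, z forward; pixel columns grow to the right and rows downward; lengths in m; the calibration is good to about 2 mm. A picture is of the moment at which its call begins: read the wrist's pose just before it. get_calibration takes no time and is no camera call; for the wrist camera it gives the pose at the moment of the call.
- sign_off(): hands the job in; it is judged then, once.
Trained networks look in the newest picture that a camera, given by its name, has taken for a name from the list of things; names that differ only in an ending like _2 or _b are one class to them, and where a whole thing is asked for, a point or a joint stands for the part that bears it (a point fixed in the world has none). Each returns a list of dicts, best first, with "conf" (0 to 1); they miss things now and then, are a little off and sometimes report something else, mostly with a low value. They report only what shows in the picture. A call takes as long as a camera call. They do not tell look-alikes from the thing itself.
- cams.look_for(label, camera): "rect" ([left, top, right, bottom] as shares, 0 to 1, of the picture: columns of its width, rows of its height, round what is visible of it).
The state is a dict: "t": time; "joint_positions": joint angles; "dq": joint speeds; "tau": joint torques, N m; "ee_pos": TCP position; "eef_rot": TCP orientation; "contact_force": force on the tool from outside, world axes, zero at the start; "wrist_torque": the same for the moment, N m; "grip_width": finger opening in m; "grasp_force": force on a finger pad.
Only numpy, scipy, OpenCV 4.12 (cv2) and the standard library are available. Lean on these libraries where they do the work, as an engineer would, in place of code of your own. Each camera call takes 0.05 s, during which the arm holds its last target. There are 200 camera calls.

## Working session

There is one attempt and no reset: what is moved stays moved. The work goes in short steps, Python scripts to look and compute and a shell command to move; the robot and the scene stay as the last step left them, time stands still between calls to the robot, and variables do not carry over. Pictures are saved under pics/ and viewed, at most 14 in all, crops included, and the job is handed in when it is done.

```bash
mkdir -p pics; ls; python3 - <<'E'
from plant import get_obs,cams
import cv2,numpy as np
o=get_obs();print(o)
for n in("scene","top"):
    p,d=cams.grab_frame(n);cv2.imwrite(f"pics/{n}0.png",p[:,:,::-1]);np.save(f"{n}_d.npy",d);np.save(f"{n}_p.npy",p)
    c=cams.get_calibration(n);print(n,{k:np.round(v,3).tolist() for k,v in c.items()})
    for l in("objective_red","objective_yellow","objective_green","objective_blue","base_red","base_yellow","base_green","base_blue","eyepiece_a"):
        print(l,[(np.round(np.array(r["rect"])*[560,420,560,420]).astype(int).tolist(),round(r["conf"],2)) for r in cams.look_for(l,n)][:4])
E
```

```text
pics
{'t': 0.0, 'joint_positions': array([ 1.04888196e+00,  2.45796978e-01,  1.55900907e+00, -1.56765654e-05,
        1.33873707e+00, -1.74138529e-01]), 'dq': array([-0.00051855, -0.00057117, -0.00017527, -0.00123509, -0.00077928,
        0.00011975]), 'tau': array([ 1.67733811e-03, -4.29500628e+01, -3.26131761e+01, -3.68731571e-05,
        5.23663679e-03,  6.06670042e-06]), 'ee_pos': array([0.22128208, 0.61061925, 0.25219389]), 'eef_rot': array([-3.25428071e-04,  1.73011069e-01,  9.84919397e-01, -9.19368160e-04]), 'contact_force': array([-0.24568598, -0.29703519, -0.18155321]), 'wrist_torque': array([-0.05019149, -0.05155633, -0.03537412]), 'grasp_force': 0.0, 'grip_width': 0.08521568981677877}
scene {'K': [[546.071, 0.0, 281.033], [0.0, 546.071, 212.486], [0.0, 0.0, 1.0]], 'k1': -0.197, 'R': [[-0.544, 0.839, 0.007], [0.654, 0.43, -0.623], [-0.525, -0.334, -0.783]], 't': [0.273, -0.341, 1.345]}
objective_red [([360, 220, 381, 251], 0.95)]
objective_yellow [([312, 214, 331, 246], 0.73), ([326, 259, 348, 290], 0.56)]
objective_green [([311, 177, 330, 210], 0.9)]
objective_blue [([436,
[... 389 characters left out ...]
0, 1.0]], 'k1': -0.039, 'R': [[0.007, -1.0, 0.006], [-0.999, -0.007, -0.037], [0.037, -0.006, -0.999]], 't': [0.024, 0.53, 0.751]}
objective_red [([174, 221, 201, 242], 0.62)]
objective_yellow [([224, 198, 242, 222], 0.9), ([185, 159, 206, 181], 0.72), ([418, 163, 447, 197], 0.47), ([251, 151, 275, 180], 0.38)]
objective_green [([248, 243, 266, 265], 0.75)]
objective_blue [([99, 248, 127, 269], 0.89)]
base_red [([315, 218, 354, 253], 0.79), ([417, 165, 448, 198], 0.18)]
base_yellow [([409, 242, 436, 276], 0.9)]
base_green [([416, 165, 447, 197], 0.91)]
base_blue [([330, 163, 366, 194], 0.7)]
eyepiece_a [([250, 155, 275, 179], 0.93), ([178, 223, 201, 241], 0.71), ([115, 158, 145, 186], 0.69)]
```

```bash
python3 - <<'E'
import cv2
a=cv2.imread("pics/scene0.png")[110:330,120:480];cv2.imwrite("pics/s1.png",cv2.resize(a,(792,484),interpolation=2))
a=cv2.imread("pics/top0.png")[130:300,70:470];cv2.imwrite("pics/t1.png",cv2.resize(a,(800,340),interpolation=2))
E
```

```text
(no output)
```

View pics/s1.png

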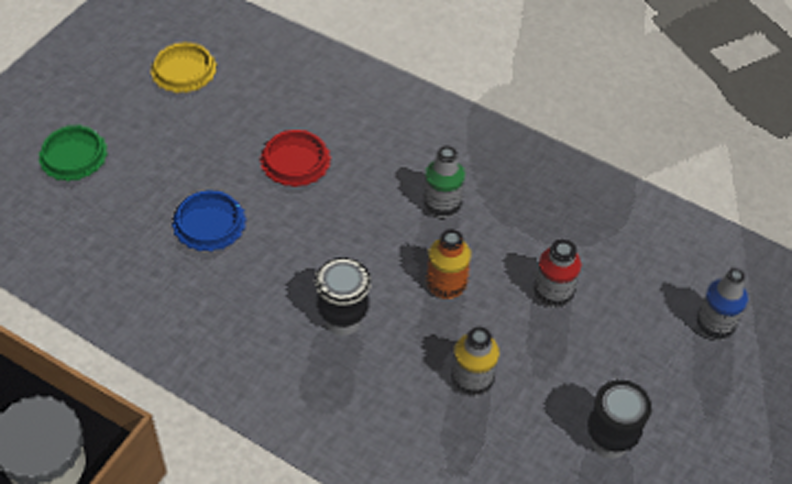

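View pics/t1.png

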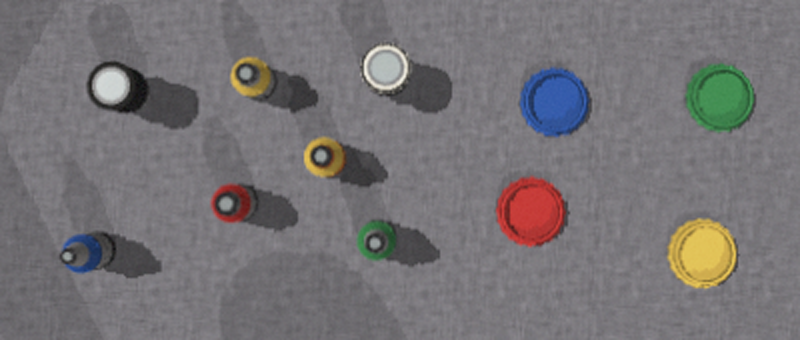

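The scene holds four silver objectives, four bases and two eyepieces, plus one look-alike.

Scene pixels (full frame):

| Item | Candidates | Choice |
|---|---|---|
| Yellow | (336,274) silver barrel; (324,229) orange barrel | (336,274); top view (195,168). The orange one is the decoy, top view (231,208). |
| Red | (370,236) | only candidate |
| Green | (321,193) | only candidate |
| Blue | (448,250) | only candidate |

The eyepieces are at (276,245), with the white ring, and (402,300).

Next I triangulate.

```bash
cat >h.py <<'E'
import numpy as np,cv2
from plant import get_obs,cams
def ray(c,uv):
    K,k=np.array(c["K"]),c["k1"]
    q=cv2.undistortPoints(np.array([[uv]],float),K,np.array([k,0,0,0.]))[0,0]
    R,t=np.array(c["R"]),np.array(c["t"]);d=R.T@np.r_[q,1];return -R.T@t,d/np.linalg.norm(d)
def tri(rs):
    A=sum(np.eye(3)-np.outer(d,d) for o,d in rs);b=sum((np.eye(3)-np.outer(d,d))@o for o,d in rs)
    X=np.linalg.solve(A,b);return X,max(np.linalg.norm(np.cross(X-o,d)) for o,d in rs)
def onz(r,z): o,d=r;return o+d*(z-o[2])/d[2]
E
python3 - <<'E'
from h import *
cs,ct=cams.get_calibration("scene"),cams.get_calibration("top")
H=dict(green=.074,red=.066,yellow=.068,blue=.076)
S=dict(green=(323.2,179.1),red=(375.9,222.7),yellow=(338.2,263.2),blue=(455,234.5))
T=dict(green=(257.5,251.5),red=(183.5,232),yellow=(193,167),blue=(104,258))
for n in H:
    X,e=tri([ray(cs,S[n]),ray(ct,T[n])]);print("obj",n,X.round(4),round(e,4),"top@H",onz(ray(ct,T[n]),H[n]).round(4))
hue=dict(red=(0,6),yellow=(18,32),green=(45,85),blue=(105,125))
ps,pt=np.load("scene_p.npy"),np.load("top_p.npy")
def cen(p,h,box):
    v=cv2.cvtColor(p,cv2.COLOR_RGB2HSV);m=((v[...,0]>=h[0])&(v[...,0]<=h[1])&(v[...,1]>110)&(v[...,2]>50)).astype(np.uint8)
    x0,y0,x1,y1=box;w=np.zeros_like(m);w[y0:y1,x0:x1]=m[y0:y1,x0:x1];x,y,ww,hh=cv2.boundingRect(w);return (x+ww/2-.5,y+hh/2-.5)
B=dict(red=((233,165,276,205),(308,212,360,258)),yellow=((183,123,224,157),(400,235,445,280)),green=((134,160,175,198),(410,158,453,203)),blue=((194,190,235,230),(324,157,372,200)))
for n in B:
    a,b=cen(ps,hue[n],B[n][0]),cen(pt,hue[n],B[n][1]);X,e=tri([ray(cs,a),ray(ct,b)]);print("base",n,a,b,X.round(4),round(e,4),onz(ray(ct,b),.006).round(4))
for n,u,v in(("eyeA",(402,293),(125,172)),("eyeB",(276,237),(262,164)),("decoy",(325,219),(230.5,208))):
    X,e=tri([ray(cs,u),ray(ct,v)]);print(n,X.round(4),round(e,4))
E
```

```text
obj green [0.451  0.0619 0.0703] 0.0002 top@H [0.4513 0.0616 0.074 ]
obj red [0.4832 0.1915 0.0623] 0.0003 top@H [0.4834 0.1904 0.066 ]
obj yellow [0.5967 0.1767 0.0626] 0.0005 top@H [0.5963 0.1752 0.068 ]
obj blue [0.4376 0.3257 0.0737] 0.0006 top@H [0.4382 0.3241 0.076 ]
base red (254.0, 181.5) (335.0, 235.0) [ 4.78e-01 -8.15e-02  3.00e-04] 0.0001 [ 0.4782 -0.0808  0.006 ]
base yellow (203.5, 140.0) (420.5, 256.0) [ 0.4391 -0.2443  0.0016] 0.0001 [ 0.4395 -0.2428  0.006 ]
base green (153.0, 179.0) (429.5, 178.5) [ 0.5869 -0.2631 -0.0006] 0.0003 [ 0.5864 -0.2609  0.006 ]
base blue (214.5, 209.5) (347.0, 180.5) [ 0.5817 -0.1043  0.0007] 0.0 [ 0.5811 -0.1033  0.006 ]
eyeA [0.5882 0.2957 0.0605] 0.0009
eyeB [0.6041 0.0558 0.0556] 0.0
decoy [0.5257 0.11   0.0614] 0.0001
```

```bash
python3 -m handwheel '[{"claw":-1,"x":0.72,"y":-0.95},{"claw":-1,"x":0.72,"y":-0.95},{"claw":-1,"x":0.72,"y":-0.95},{"claw":-1,"x":0.72,"y":-0.95},{"claw":-1,"x":0.72,"y":-0.95},{"claw":-1,"x":0.72,"y":-0.95}]' 50
python3 -m handwheel '[{"claw":-1,"x":0.72,"y":-0.95},{"claw":-1,"x":0.72,"y":-0.95},{"claw":-1,"x":0.72,"y":-0.95},{"claw":-1,"x":0.72,"y":-0.95},{"claw":-1,"x":0.72,"y":-0.95},{"claw":-1,"x":0.72,"y":-0.95},{"claw":-1},{"claw":-1}]'
python3 - <<'E'
from h import *
c=cams.get_calibration("wrist");p,d=cams.grab_frame("wrist");cv2.imwrite("pics/w1.png",p[:,:,::-1])
print({k:np.round(v,3).tolist() for k,v in c.items()})
for l in("objective_blue","objective_red","objective_yellow","objective_green"):print(l,[(np.round(np.array(r["rect"])*[560,420,560,420]).tolist(),round(r["conf"],2)) for r in cams.look_for(l,"wrist")][:3])
E
```

```text
{'K': [[343.008, 0.0, 274.999], [0.0, 343.008, 211.345], [0.0, 0.0, 1.0]], 'k1': -0.063, 'R': [[0.341, 0.94, 0.0], [0.889, -0.322, 0.326], [0.306, -0.111, -0.946]], 't': [-0.65, -0.042, 0.382]}
objective_blue []
objective_red []
objective_yellow []
objective_green []invalid input
invalid input
```

View pics/w1.png

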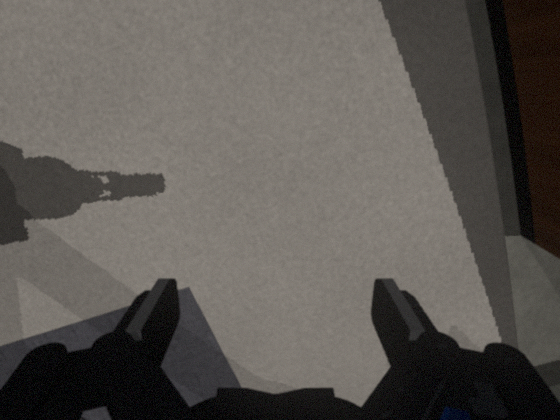

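The call was refused, so the arm has not moved and the picture shows only bare bench between the fingers. The rows probably need every key.

```bash
python3 -m handwheel '[{"claw":-1,"x":0.72,"y":-0.95,"z":0,"spin":0},{"claw":-1,"x":0.72,"y":-0.95,"z":0,"spin":0},{"claw":-1,"x":0.72,"y":-0.95,"z":0,"spin":0},{"claw":-1,"x":0.72,"y":-0.95,"z":0,"spin":0},{"claw":-1,"x":0.72,"y":-0.95,"z":0,"spin":0},{"claw":-1,"x":0.72,"y":-0.95,"z":0,"spin":0}]' 50
python3 -m handwheel '[{"claw":-1,"x":0.72,"y":-0.95,"z":0,"spin":0},{"claw":-1,"x":0.72,"y":-0.95,"z":0,"spin":0},{"claw":-1,"x":0.72,"y":-0.95,"z":0,"spin":0},{"claw":-1,"x":0.72,"y":-0.95,"z":0,"spin":0},{"claw":-1,"x":0.72,"y":-0.95,"z":0,"spin":0},{"claw":-1,"x":0.72,"y":-0.95,"z":0,"spin":0},{"claw":-1,"x":0,"y":0,"z":0,"spin":0},{"claw":-1,"x":0,"y":0,"z":0,"spin":0}]'
python3 - <<'E'
from h import *
c=cams.get_calibration("wrist");p,d=cams.grab_frame("wrist");cv2.imwrite("pics/w2.png",p[:,:,::-1])
np.save("w2.npy",np.array([c],dtype=object),allow_pickle=True)
for l in("objective_blue","objective_red","objective_yellow","objective_green"):print(l,[(np.round(np.array(r["rect"])*[560,420,560,420]).tolist(),round(r["conf"],2)) for r in cams.look_for(l,"wrist")][:3])
E
```

```text
t: 1.75
ee_pos: [0.3302, 0.4674, 0.2534]
eef_rot: [0.0, 0.173, 0.985, 0.0]
contact_force: [1.0, 0.5, 0.2]
grip_width: 0.0856
grasp_force: 0.0
t: 2.42
ee_pos: [0.4383, 0.3252, 0.2534]
eef_rot: [0.0, 0.174, 0.985, 0.0]
contact_force: [0.7, -0.5, -0.7]
grip_width: 0.0856
grasp_force: 0.0
objective_blue [([258.0, 158.0, 296.0, 204.0], 0.77)]
objective_red [([157.0, 235.0, 200.0, 280.0], 0.93)]
objective_yellow [([191.0, 317.0, 224.0, 369.0], 0.71)]
objective_green [([38.0, 243.0, 90.0, 294.0], 0.66)]
```

View pics/w2.png

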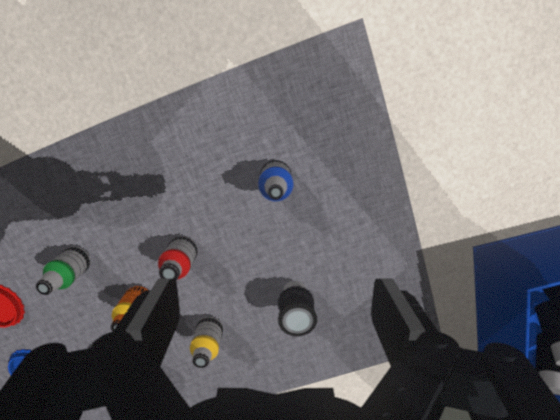

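The wrist view shows the blue nose at (275,191), red (170,272), green (44,287) and the silver-barrelled yellow at (201,361). The orange look-alike is at (125,310), which confirms the choice of yellow. I combine this with the earlier views.

```bash
python3 - <<'E'
from h import *
cs,ct,cw=[cams.get_calibration(n) for n in("scene","top","wrist")]
H=dict(green=.074,red=.066,yellow=.068,blue=.076)
S=dict(green=(323.2,179.1),red=(375.9,222.7),yellow=(338.2,263.2),blue=(455,234.5))
T=dict(green=(257.5,251.5),red=(183.5,232),yellow=(193,167),blue=(104,258))
W=dict(green=(44,287),red=(170,272.5),yellow=(201,361),blue=(275,191))
for n in H:
    w=ray(cw,W[n]);print(n,onz(w,H[n]).round(4),tri([w,ray(ct,T[n])])[0].round(4),tri([w,ray(ct,T[n]),ray(cs,S[n])])[0].round(4))
print(get_obs()["ee_pos"])
E
```

```text
green [0.4519 0.0654 0.074 ] [0.452  0.0621 0.071 ] [0.4519 0.0623 0.0713]
red [0.4836 0.1959 0.066 ] [0.4845 0.1924 0.0605] [0.484  0.1923 0.0624]
yellow [0.5976 0.1798 0.068 ] [0.5982 0.1771 0.065 ] [0.5981 0.1773 0.0651]
blue [0.4362 0.3273 0.076 ] [0.4377 0.3267 0.07  ] [0.4372 0.3262 0.0728]
[0.43686253 0.32691499 0.25324875]
```

```bash
python3 -m handwheel '[{"claw":-1,"x":0,"y":0,"z":-1,"spin":0},{"claw":-1,"x":0,"y":0,"z":-1,"spin":0},{"claw":-1,"x":0,"y":0,"z":-1,"spin":0},{"claw":-1,"x":0,"y":0,"z":-1,"spin":0},{"claw":-1,"x":0,"y":0,"z":-1,"spin":0},{"claw":-1,"x":0,"y":0,"z":-1,"spin":0},{"claw":-1,"x":0,"y":0,"z":-1,"spin":0}]' 40
python3 -m handwheel '[{"claw":-1,"x":0,"y":0,"z":-0.5,"spin":0},{"claw":-1,"x":0,"y":0,"z":-0.5,"spin":0},{"claw":-1,"x":0,"y":0,"z":-0.5,"spin":0},{"claw":-1,"x":0,"y":0,"z":0,"spin":0}]'
python3 -m handwheel '[{"claw":0,"x":0,"y":0,"z":0,"spin":0},{"claw":0.2,"x":0,"y":0,"z":0,"spin":0},{"claw":0.4,"x":0,"y":0,"z":0,"spin":0},{"claw":1,"x":0,"y":0,"z":0,"spin":0},{"claw":1,"x":0,"y":0,"z":0,"spin":0},{"claw":1,"x":0,"y":0,"z":0,"spin":0},{"claw":1,"x":0,"y":0,"z":0,"spin":0}]'
```

```text
t: 3.25
ee_pos: [0.4369, 0.3269, 0.0772]
eef_rot: [0.0, 0.172, 0.985, 0.0]
contact_force: [-0.0, 0.4, 0.5]
grip_width: 0.0849
grasp_force: 0.0
t: 3.58
ee_pos: [0.4364, 0.3258, 0.0389]
eef_rot: [-0.001, 0.173, 0.985, -0.001]
contact_force: [0.5, -1.0, -0.6]
grip_width: 0.0856
grasp_force: 0.0
t: 4.17
ee_pos: [0.4384, 0.3265, 0.042]
eef_rot: [0.001, 0.173, 0.985, 0.001]
contact_force: [-0.9, -0.2, 7.0]
grip_width: 0.0326
grasp_force: 39.9
```

```bash
python3 -m handwheel '[{"claw":1,"x":0,"y":0,"z":0.4,"spin":0},{"claw":1,"x":0,"y":0,"z":0.8,"spin":0},{"claw":1,"x":0,"y":0,"z":1,"spin":0},{"claw":1,"x":0,"y":0,"z":1,"spin":0},{"claw":1,"x":0,"y":0,"z":1,"spin":0},{"claw":1,"x":0,"y":0,"z":1,"spin":0},{"claw":1,"x":0.16,"y":-0.48,"z":0,"spin":0},{"claw":1,"x":0.16,"y":-0.48,"z":0,"spin":0}]'
python3 -m handwheel '[{"claw":1,"x":0.32,"y":-0.95,"z":0,"spin":0},{"claw":1,"x":0.32,"y":-0.95,"z":0,"spin":0},{"claw":1,"x":0.32,"y":-0.95,"z":0,"spin":0},{"claw":1,"x":0.32,"y":-0.95,"z":0,"spin":0},{"claw":1,"x":0.32,"y":-0.95,"z":0,"spin":0},{"claw":1,"x":0.32,"y":-0.95,"z":0,"spin":0},{"claw":1,"x":0.32,"y":-0.95,"z":0,"spin":0},{"claw":1,"x":0.32,"y":-0.95,"z":0,"spin":0}]'
python3 -m handwheel '[{"claw":1,"x":0.32,"y":-0.95,"z":0,"spin":0},{"claw":1,"x":0.32,"y":-0.95,"z":0,"spin":0},{"claw":1,"x":0.32,"y":-0.95,"z":0,"spin":0},{"claw":1,"x":0.32,"y":-0.95,"z":0,"spin":0},{"claw":1,"x":0.32,"y":-0.95,"z":0,"spin":0},{"claw":1,"x":0.32,"y":-0.95,"z":0,"spin":0},{"claw":1,"x":0.32,"y":-0.95,"z":0,"spin":0},{"claw":1,"x":0,"y":0,"z":0,"spin":0}]'
cat >>h.py <<'E'
hue=dict(red=(0,6),yellow=(18,32),green=(45,85),blue=(105,125))
def look(png,cols):
    c=cams.get_calibration("wrist");p,d=cams.grab_frame("wrist");cv2.imwrite(png,p[:,:,::-1])
    print("tcp",get_obs()["ee_pos"].round(4))
    v=cv2.cvtColor(p,cv2.COLOR_RGB2HSV)
    for n in cols:
        h=hue[n];m=((v[...,0]>=h[0])&(v[...,0]<=h[1])&(v[...,1]>110)&(v[...,2]>40)).astype(np.uint8)
        for r in cams.look_for("base_"+n,"wrist")[:2]:
            x0,y0,x1,y1=(np.array(r["rect"])*[560,420,560,420]).astype(int)+[-5,-5,5,5];w=np.zeros_like(m)
            x0,y0=max(x0,0),max(y0,0);w[y0:y1,x0:x1]=m[y0:y1,x0:x1];x,y,a,b=cv2.boundingRect(w)
            u=(x+a/2-.5,y+b/2-.5);print(n,round(r["conf"],2),u,(a,b),onz(ray(c,u),.006).round(4))
E
python3 -c "
from h import *
look('pics/w3.png',['red','blue','green','yellow'])"
```

```text
t: 4.83
ee_pos: [0.4461, 0.302, 0.1723]
eef_rot: [0.001, 0.172, 0.985, 0.001]
contact_force: [0.7, -0.1, -2.6]
grip_width: 0.0327
grasp_force: 40.0
t: 5.5
ee_pos: [0.5082, 0.1099, 0.1685]
eef_rot: [-0.002, 0.173, 0.985, -0.0]
contact_force: [0.6, -0.4, -1.4]
grip_width: 0.0329
grasp_force: 40.1
t: 6.17
ee_pos: [0.5651, -0.0585, 0.1689]
eef_rot: [-0.001, 0.175, 0.985, -0.001]
contact_force: [-1.4, 0.3, -1.9]
grip_width: 0.0326
grasp_force: 40.2
tcp [ 0.5644 -0.0566  0.1687]
red 0.63 (-0.5, -0.5) (0, 0) [ 0.3413 -0.2037  0.006 ]
red 0.56 (212.5, 106.5) (82, 84) [ 0.477  -0.0796  0.006 ]
blue 0.75 (236.0, 227.5) (73, 68) [ 0.5799 -0.1012  0.006 ]
green 0.9 (88.5, 284.5) (66, 60) [ 0.5857 -0.2593  0.006 ]
yellow 0.79 (29.5, 134.0) (60, 77) [ 0.441  -0.2344  0.006 ]
yellow 0.54 (-0.5, -0.5) (0, 0) [ 0.3413 -0.2037  0.006 ]
```

View pics/w3.png

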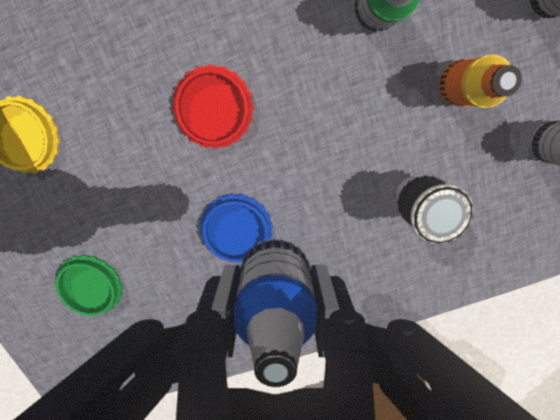

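Held objective is upright, and the blue base at (236,228) is clear ahead of it. I shift over it and lower.

```bash
python3 -m handwheel '[{"claw":1,"x":0.33,"y":-0.9,"z":0,"spin":0},{"claw":1,"x":0.33,"y":-0.9,"z":0,"spin":0},{"claw":1,"x":0,"y":0,"z":-1,"spin":0},{"claw":1,"x":0,"y":0,"z":-1,"spin":0},{"claw":1,"x":0,"y":0,"z":-1,"spin":0},{"claw":1,"x":0,"y":0,"z":-1,"spin":0},{"claw":1,"x":0,"y":0,"z":-0.5,"spin":0},{"claw":1,"x":0,"y":0,"z":0,"spin":0}]'
python3 -m handwheel '[{"claw":1,"x":0,"y":0,"z":-0.1,"spin":0},{"claw":1,"x":0,"y":0,"z":-0.1,"spin":0},{"claw":1,"x":0,"y":0,"z":0,"spin":0}]'
```

```text
t: 7.08
ee_pos: [0.5792, -0.0975, 0.0547]
eef_rot: [-0.004, 0.173, 0.985, 0.001]
contact_force: [1.0, 0.5, -1.7]
grip_width: 0.0334
grasp_force: 40.2
t: 7.33
ee_pos: [0.583, -0.0993, 0.0546]
eef_rot: [0.001, 0.173, 0.985, -0.0]
contact_force: [-1.5, -0.3, -2.9]
grip_width: 0.033
grasp_force: 40.2
```

```bash
python3 -c "
from h import *
o=get_obs();print(o['ee_pos'].round(4),o['contact_force'].round(1))
p,d=cams.grab_frame('wrist');cv2.imwrite('pics/w4.png',p[150:,150:450,::-1])"
```

```text
[ 0.583  -0.0993  0.0546] [-1.5 -0.3 -2.9]
```

View pics/w4.png

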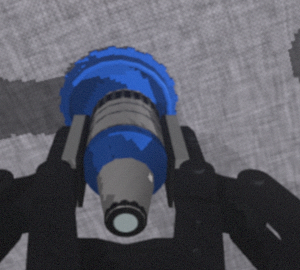

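The foot is about 4 mm to the right (+y) of the cup centre, so I correct that and then lower gently.

```bash
python3 -m handwheel '[{"claw":1,"x":-0.05,"y":-0.15,"z":0,"spin":0},{"claw":1,"x":0,"y":0,"z":-0.1,"spin":0},{"claw":1,"x":0,"y":0,"z":-0.08,"spin":0},{"claw":1,"x":0,"y":0,"z":0,"spin":0}]'
python3 -m handwheel '[{"claw":1,"x":0,"y":0,"z":-0.06,"spin":0},{"claw":1,"x":0,"y":0,"z":0,"spin":0}]'
python3 -m handwheel '[{"claw":1,"x":0,"y":0,"z":-0.06,"spin":0},{"claw":1,"x":0,"y":0,"z":0,"spin":0}]'
```

```text
t: 7.72
ee_pos: [0.5805, -0.1029, 0.0485]
eef_rot: [-0.0, 0.173, 0.985, 0.0]
contact_force: [0.2, 0.5, -1.8]
grip_width: 0.0329
grasp_force: 40.3
t: 7.88
ee_pos: [0.5806, -0.1028, 0.0469]
eef_rot: [-0.0, 0.173, 0.985, 0.0]
contact_force: [1.0, 0.9, -1.5]
grip_width: 0.0329
grasp_force: 40.3
t: 8.05
ee_pos: [0.5806, -0.1028, 0.0455]
eef_rot: [-0.0, 0.173, 0.985, 0.0]
contact_force: [0.4, -0.3, -1.9]
grip_width: 0.0328
grasp_force: 40.2
```

```bash
for i in 1; do python3 -m handwheel '[{"claw":1,"x":0,"y":0,"z":-0.05,"spin":0},{"claw":1,"x":0,"y":0,"z":0,"spin":0}]'; done
python3 -m handwheel '[{"claw":1,"x":0,"y":0,"z":-0.05,"spin":0},{"claw":1,"x":0,"y":0,"z":0,"spin":0}]'
```

```text
t: 8.22
ee_pos: [0.5811, -0.103, 0.045]
eef_rot: [0.0, 0.173, 0.985, -0.0]
contact_force: [-1.5, -0.2, 2.0]
grip_width: 0.0329
grasp_force: 40.5
t: 8.38
ee_pos: [0.5813, -0.1031, 0.045]
eef_rot: [-0.0, 0.173, 0.985, -0.0]
contact_force: [-5.3, 1.4, 11.4]
grip_width: 0.0324
grasp_force: 41.5
```

```bash
python3 -m handwheel '[{"claw":0,"x":0,"y":0,"z":0,"spin":0},{"claw":-0.3,"x":0,"y":0,"z":0,"spin":0},{"claw":-0.6,"x":0,"y":0,"z":0,"spin":0},{"claw":-1,"x":0,"y":0,"z":0.2,"spin":0},{"claw":-1,"x":0,"y":0,"z":0.8,"spin":0},{"claw":-1,"x":0,"y":0,"z":1,"spin":0},{"claw":-1,"x":0,"y":0,"z":1,"spin":0},{"claw":-1,"x":0,"y":0,"z":1,"spin":0}]'
python3 -m handwheel '[{"claw":-1,"x":0,"y":0,"z":1,"spin":0},{"claw":-1,"x":-0.74,"y":0.95,"z":0.5,"spin":0},{"claw":-1,"x":-0.74,"y":0.95,"z":0,"spin":0},{"claw":-1,"x":-0.74,"y":0.95,"z":0,"spin":0},{"claw":-1,"x":-0.74,"y":0.95,"z":0,"spin":0},{"claw":-1,"x":-0.74,"y":0.95,"z":0,"spin":0},{"claw":-1,"x":-0.74,"y":0.95,"z":0,"spin":0},{"claw":-1,"x":-0.74,"y":0.95,"z":0,"spin":0}]'
python3 -m handwheel '[{"claw":-1,"x":0,"y":0,"z":0,"spin":0},{"claw":-1,"x":0,"y":0,"z":0,"spin":0}]'
python3 -c "
from h import *
look('pics/w5.png',['red','blue'])"
```

```text
t: 9.05
ee_pos: [0.5806, -0.1028, 0.1444]
eef_rot: [-0.0, 0.173, 0.985, 0.0]
contact_force: [1.6, 0.6, -0.2]
grip_width: 0.0852
grasp_force: 0.0
t: 9.72
ee_pos: [0.4502, 0.0643, 0.181]
eef_rot: [0.0, 0.173, 0.985, 0.0]
contact_force: [0.4, 1.1, 0.5]
grip_width: 0.0855
grasp_force: 0.0
t: 9.88
ee_pos: [0.4507, 0.0642, 0.181]
eef_rot: [0.0, 0.172, 0.985, -0.0]
contact_force: [0.5, -1.0, 0.3]
grip_width: 0.0854
grasp_force: 0.0
tcp [0.4515 0.0634 0.1812]
red 0.97 (146.0, 263.5) (67, 60) [ 0.4758 -0.0787  0.006 ]
red 0.53 (443.0, 192.5) (45, 44) [0.5026 0.2087 0.006 ]
blue 0.72 (185.0, 352.0) (33, 51) [ 0.5868 -0.0886  0.006 ]
blue 0.63 (-0.5, -0.5) (0, 0) [ 0.2228 -0.0894  0.006 ]
```

View pics/w5.png

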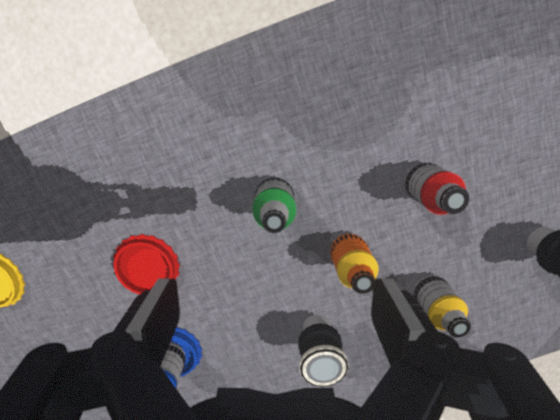

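Green (nose at 274,223) sits centred between the fingers, and blue stands in its cup at (180,355). I descend.

```bash
python3 -m handwheel '[{"claw":-1,"x":0,"y":0,"z":-1,"spin":0},{"claw":-1,"x":0,"y":0,"z":-1,"spin":0},{"claw":-1,"x":0,"y":0,"z":-1,"spin":0},{"claw":-1,"x":0,"y":0,"z":-1,"spin":0},{"claw":-1,"x":0,"y":0,"z":-0.6,"spin":0},{"claw":-1,"x":0,"y":0,"z":-0.6,"spin":0},{"claw":-1,"x":0,"y":0,"z":-0.45,"spin":0},{"claw":-1,"x":0,"y":0,"z":0,"spin":0}]'
python3 -m handwheel '[{"claw":0,"x":0,"y":0,"z":0,"spin":0},{"claw":0.2,"x":0,"y":0,"z":0,"spin":0},{"claw":0.4,"x":0,"y":0,"z":0,"spin":0},{"claw":1,"x":0,"y":0,"z":0,"spin":0},{"claw":1,"x":0,"y":0,"z":0,"spin":0},{"claw":1,"x":0,"y":0,"z":0,"spin":0},{"claw":1,"x":0,"y":0,"z":0,"spin":0}]'
```

```text
t: 10.7
ee_pos: [0.4501, 0.0626, 0.0372]
eef_rot: [-0.002, 0.174, 0.985, -0.0]
contact_force: [-0.7, -0.2, -1.0]
grip_width: 0.0849
grasp_force: 0.0
t: 11.28
ee_pos: [0.4521, 0.0632, 0.0405]
eef_rot: [0.001, 0.173, 0.985, -0.0]
contact_force: [-1.7, -1.6, 6.1]
grip_width: 0.0328
grasp_force: 39.4
```

```bash
python3 -m handwheel '[{"claw":1,"x":0,"y":0,"z":0.4,"spin":0},{"claw":1,"x":0,"y":0,"z":0.8,"spin":0},{"claw":1,"x":0,"y":0,"z":1,"spin":0},{"claw":1,"x":0,"y":0,"z":1,"spin":0},{"claw":1,"x":0,"y":0,"z":1,"spin":0},{"claw":1,"x":0,"y":0,"z":1,"spin":0},{"claw":1,"x":0.19,"y":-0.46,"z":0,"spin":0},{"claw":1,"x":0.19,"y":-0.46,"z":0,"spin":0}]'
python3 -m handwheel '[{"claw":1,"x":0.38,"y":-0.92,"z":0,"spin":0},{"claw":1,"x":0.38,"y":-0.92,"z":0,"spin":0},{"claw":1,"x":0.38,"y":-0.92,"z":0,"spin":0},{"claw":1,"x":0.38,"y":-0.92,"z":0,"spin":0},{"claw":1,"x":0.38,"y":-0.92,"z":0,"spin":0},{"claw":1,"x":0.38,"y":-0.92,"z":0,"spin":0},{"claw":1,"x":0.38,"y":-0.92,"z":0,"spin":0},{"claw":1,"x":0.38,"y":-0.92,"z":0,"spin":0}]'
python3 -m handwheel '[{"claw":1,"x":0.38,"y":-0.92,"z":0,"spin":0},{"claw":1,"x":0.38,"y":-0.92,"z":0,"spin":0},{"claw":1,"x":0.38,"y":-0.92,"z":0,"spin":0},{"claw":1,"x":0,"y":0,"z":0,"spin":0},{"claw":1,"x":0,"y":0,"z":0,"spin":0}]'
python3 -c "
from h import *
look('pics/w6.png',['red','green','yellow'])"
```

```text
t: 11.95
ee_pos: [0.4615, 0.0399, 0.1708]
eef_rot: [0.002, 0.172, 0.985, -0.0]
contact_force: [-0.1, -0.2, -2.7]
grip_width: 0.033
grasp_force: 40.2
t: 12.62
ee_pos: [0.5357, -0.1454, 0.1668]
eef_rot: [-0.002, 0.174, 0.985, 0.001]
contact_force: [0.2, 0.4, -1.9]
grip_width: 0.0328
grasp_force: 40.2
t: 13.03
ee_pos: [0.5641, -0.214, 0.167]
eef_rot: [-0.002, 0.174, 0.985, 0.001]
contact_force: [-0.4, 0.9, -1.8]
grip_width: 0.0329
grasp_force: 40.3
tcp [ 0.564  -0.2129  0.1671]
red 0.7 (399.0, 41.5) (85, 84) [ 0.4798 -0.0821  0.006 ]
green 0.95 (234.5, 235.0) (72, 65) [ 0.5844 -0.2597  0.006 ]
green 0.46 (-0.5, -0.5) (0, 0) [ 0.3415 -0.3579  0.006 ]
yellow 0.75 (184.0, 63.5) (85, 90) [ 0.4385 -0.2426  0.006 ]
```

```bash
python3 -m handwheel '[{"claw":1,"x":0.42,"y":-0.93,"z":0,"spin":0},{"claw":1,"x":0.42,"y":-0.93,"z":0,"spin":0},{"claw":1,"x":0,"y":0,"z":-1,"spin":0},{"claw":1,"x":0,"y":0,"z":-1,"spin":0},{"claw":1,"x":0,"y":0,"z":-1,"spin":0},{"claw":1,"x":0,"y":0,"z":-0.8,"spin":0},{"claw":1,"x":0,"y":0,"z":-0.4,"spin":0},{"claw":1,"x":0,"y":0,"z":0,"spin":0}]'
python3 -m handwheel '[{"claw":1,"x":0,"y":0,"z":0,"spin":0},{"claw":1,"x":0,"y":0,"z":0,"spin":0}]'
```

```text
t: 13.9
ee_pos: [0.5844, -0.2573, 0.0614]
eef_rot: [-0.003, 0.173, 0.985, 0.001]
contact_force: [-0.3, 0.4, -3.2]
grip_width: 0.0331
grasp_force: 40.4
t: 14.07
ee_pos: [0.5874, -0.2595, 0.0664]
eef_rot: [0.001, 0.173, 0.985, -0.001]
contact_force: [0.7, 0.9, -0.9]
grip_width: 0.0327
grasp_force: 40.4
```

```bash
python3 -m handwheel '[{"claw":1,"x":-0.06,"y":0,"z":-0.3,"spin":0},{"claw":1,"x":0,"y":0,"z":-0.3,"spin":0},{"claw":1,"x":0,"y":0,"z":-0.15,"spin":0},{"claw":1,"x":0,"y":0,"z":0,"spin":0},{"claw":1,"x":0,"y":0,"z":0,"spin":0}]'
python3 -m handwheel '[{"claw":1,"x":0,"y":0,"z":-0.05,"spin":0},{"claw":1,"x":0,"y":0,"z":0,"spin":0}]'
python3 -m handwheel '[{"claw":1,"x":0,"y":0,"z":-0.05,"spin":0},{"claw":1,"x":0,"y":0,"z":0,"spin":0}]'
```

```text
t: 14.48
ee_pos: [0.5845, -0.259, 0.0453]
eef_rot: [-0.0, 0.173, 0.985, 0.0]
contact_force: [0.2, -0.1, -1.7]
grip_width: 0.0324
grasp_force: 40.4
t: 14.65
ee_pos: [0.5849, -0.2592, 0.0446]
eef_rot: [0.0, 0.173, 0.985, -0.0]
contact_force: [0.2, -0.2, -2.0]
grip_width: 0.033
grasp_force: 40.4
t: 14.82
ee_pos: [0.5851, -0.2594, 0.0437]
eef_rot: [0.0, 0.173, 0.985, -0.0]
contact_force: [0.1, 0.3, -1.9]
grip_width: 0.0331
grasp_force: 40.5
```

```bash
python3 -m handwheel '[{"claw":1,"x":0,"y":0,"z":-0.05,"spin":0},{"claw":1,"x":0,"y":0,"z":0,"spin":0}]'
python3 -m handwheel '[{"claw":1,"x":0,"y":0,"z":-0.03,"spin":0},{"claw":1,"x":0,"y":0,"z":0,"spin":0}]'
```

```text
t: 14.98
ee_pos: [0.5853, -0.2594, 0.0436]
eef_rot: [0.0, 0.173, 0.985, -0.0]
contact_force: [-3.2, 2.1, 6.2]
grip_width: 0.0331
grasp_force: 41.3
t: 15.15
ee_pos: [0.5854, -0.2595, 0.0436]
eef_rot: [0.0, 0.173, 0.985, -0.0]
contact_force: [-4.7, 3.5, 10.5]
grip_width: 0.033
grasp_force: 41.7
```

```bash
python3 -m handwheel '[{"claw":0,"x":0,"y":0,"z":0,"spin":0},{"claw":-0.3,"x":0,"y":0,"z":0,"spin":0},{"claw":-0.6,"x":0,"y":0,"z":0,"spin":0},{"claw":-1,"x":0,"y":0,"z":0.2,"spin":0},{"claw":-1,"x":0,"y":0,"z":0.8,"spin":0},{"claw":-1,"x":0,"y":0,"z":1,"spin":0},{"claw":-1,"x":0,"y":0,"z":1,"spin":0},{"claw":-1,"x":0,"y":0,"z":1,"spin":0}]'
python3 -m handwheel '[{"claw":-1,"x":0,"y":0,"z":1,"spin":0},{"claw":-1,"x":-0.21,"y":0.95,"z":1,"spin":0},{"claw":-1,"x":-0.21,"y":0.95,"z":0,"spin":0},{"claw":-1,"x":-0.21,"y":0.95,"z":0,"spin":0},{"claw":-1,"x":-0.21,"y":0.95,"z":0,"spin":0},{"claw":-1,"x":-0.21,"y":0.95,"z":0,"spin":0},{"claw":-1,"x":-0.21,"y":0.95,"z":0,"spin":0},{"claw":-1,"x":-0.21,"y":0.95,"z":0,"spin":0}]'
python3 -m handwheel '[{"claw":-1,"x":-0.21,"y":0.95,"z":0,"spin":0},{"claw":-1,"x":-0.21,"y":0.95,"z":0,"spin":0},{"claw":-1,"x":-0.21,"y":0.95,"z":0,"spin":0},{"claw":-1,"x":-0.21,"y":0.95,"z":0,"spin":0},{"claw":-1,"x":-0.21,"y":0.95,"z":0,"spin":0},{"claw":-1,"x":-0.21,"y":0.95,"z":0,"spin":0},{"claw":-1,"x":-0.21,"y":0.95,"z":0,"spin":0},{"claw":-1,"x":-0.21,"y":0.95,"z":0,"spin":0}]'
python3 -m handwheel '[{"claw":-1,"x":-0.21,"y":0.95,"z":0,"spin":0},{"claw":-1,"x":-0.21,"y":0.95,"z":0,"spin":0},{"claw":-1,"x":-0.21,"y":0.95,"z":0,"spin":0},{"claw":-1,"x":-0.21,"y":0.95,"z":0,"spin":0},{"claw":-1,"x":0,"y":0,"z":0,"spin":0},{"claw":-1,"x":0,"y":0,"z":0,"spin":0}]'
python3 -c "
from h import *
look('pics/w7.png',[])"
```

```text
t: 15.82
ee_pos: [0.5846, -0.2591, 0.1424]
eef_rot: [-0.0, 0.173, 0.985, 0.0]
contact_force: [0.0, -0.4, 0.4]
grip_width: 0.0853
grasp_force: 0.0
t: 16.48
ee_pos: [0.5476, -0.0918, 0.1915]
eef_rot: [0.0, 0.173, 0.985, -0.0]
contact_force: [1.2, 0.5, -0.1]
grip_width: 0.0853
grasp_force: 0.0
t: 17.15
ee_pos: [0.5057, 0.0982, 0.1916]
eef_rot: [0.0, 0.173, 0.985, 0.0]
contact_force: [1.4, -0.2, 0.5]
grip_width: 0.0852
grasp_force: 0.0
t: 17.65
ee_pos: [0.4847, 0.1929, 0.1915]
eef_rot: [0.0, 0.172, 0.985, -0.0]
contact_force: [0.3, -0.3, 0.1]
grip_width: 0.0852
grasp_force: 0.0
tcp [0.485  0.1921 0.1914]
```

View pics/w7.png

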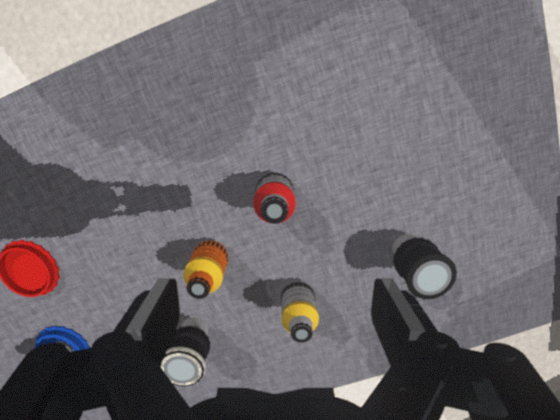

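Red's nose at (274,210) is centred between the fingers, so I grasp it.

```bash
python3 -m handwheel '[{"claw":-1,"x":0,"y":0,"z":-1,"spin":0},{"claw":-1,"x":0,"y":0,"z":-1,"spin":0},{"claw":-1,"x":0,"y":0,"z":-1,"spin":0},{"claw":-1,"x":0,"y":0,"z":-1,"spin":0},{"claw":-1,"x":0,"y":0,"z":-1,"spin":0},{"claw":-1,"x":0,"y":0,"z":-0.6,"spin":0},{"claw":-1,"x":0,"y":0,"z":-0.45,"spin":0},{"claw":-1,"x":0,"y":0,"z":0,"spin":0}]'
python3 -m handwheel '[{"claw":0,"x":0,"y":0,"z":0,"spin":0},{"claw":0.2,"x":0,"y":0,"z":0,"spin":0},{"claw":0.4,"x":0,"y":0,"z":0,"spin":0},{"claw":1,"x":0,"y":0,"z":0,"spin":0},{"claw":1,"x":0,"y":0,"z":0,"spin":0},{"claw":1,"x":0,"y":0,"z":0,"spin":0},{"claw":1,"x":0,"y":0,"z":0,"spin":0}]'
```

```text
t: 18.37
ee_pos: [0.4837, 0.1909, 0.0378]
eef_rot: [-0.002, 0.174, 0.985, -0.001]
contact_force: [-0.2, -0.6, 0.2]
grip_width: 0.0853
grasp_force: 0.0
t: 18.95
ee_pos: [0.486, 0.1922, 0.0414]
eef_rot: [0.001, 0.173, 0.985, 0.0]
contact_force: [-1.3, -0.5, 5.9]
grip_width: 0.0327
grasp_force: 39.5
```

```bash
python3 -m handwheel '[{"claw":1,"x":0,"y":0,"z":0.4,"spin":0},{"claw":1,"x":0,"y":0,"z":0.8,"spin":0},{"claw":1,"x":0,"y":0,"z":1,"spin":0},{"claw":1,"x":0,"y":0,"z":1,"spin":0},{"claw":1,"x":0,"y":0,"z":1,"spin":0},{"claw":1,"x":0,"y":0,"z":1,"spin":0},{"claw":1,"x":0,"y":-0.48,"z":0,"spin":0},{"claw":1,"x":0,"y":-0.48,"z":0,"spin":0}]'
python3 -m handwheel '[{"claw":1,"x":-0.03,"y":-0.95,"z":0,"spin":0},{"claw":1,"x":-0.03,"y":-0.95,"z":0,"spin":0},{"claw":1,"x":-0.03,"y":-0.95,"z":0,"spin":0},{"claw":1,"x":-0.03,"y":-0.95,"z":0,"spin":0},{"claw":1,"x":-0.03,"y":-0.95,"z":0,"spin":0},{"claw":1,"x":-0.03,"y":-0.95,"z":0,"spin":0},{"claw":1,"x":-0.03,"y":-0.95,"z":0,"spin":0},{"claw":1,"x":-0.03,"y":-0.95,"z":0,"spin":0}]'
python3 -m handwheel '[{"claw":1,"x":-0.03,"y":-0.95,"z":0,"spin":0},{"claw":1,"x":0,"y":-0.5,"z":0,"spin":0},{"claw":1,"x":0,"y":0,"z":0,"spin":0},{"claw":1,"x":0,"y":0,"z":-0.8,"spin":0},{"claw":1,"x":0,"y":0,"z":-1,"spin":0},{"claw":1,"x":0,"y":0,"z":-1,"spin":0},{"claw":1,"x":0,"y":0,"z":0,"spin":0},{"claw":1,"x":0,"y":0,"z":0,"spin":0}]'
python3 -c "
from h import *
look('pics/w8.png',['red'])"
```

```text
t: 19.62
ee_pos: [0.4855, 0.1678, 0.1714]
eef_rot: [0.002, 0.172, 0.985, 0.0]
contact_force: [-0.2, -0.2, -2.3]
grip_width: 0.0329
grasp_force: 40.2
t: 20.28
ee_pos: [0.4769, -0.0234, 0.1677]
eef_rot: [-0.002, 0.173, 0.985, 0.0]
contact_force: [-0.6, -0.2, -1.7]
grip_width: 0.0328
grasp_force: 40.2
t: 20.95
ee_pos: [0.4761, -0.0573, 0.0979]
eef_rot: [-0.003, 0.173, 0.985, 0.001]
contact_force: [0.1, 0.3, -1.9]
grip_width: 0.0324
grasp_force: 40.3
tcp [ 0.4777 -0.0579  0.0997]
red 0.88 (245.0, 236.0) (99, 87) [ 0.4752 -0.0784  0.006 ]
red 0.57 (-0.5, -0.5) (0, 0) [ 0.2884 -0.1598  0.006 ]
```

View pics/w8.png

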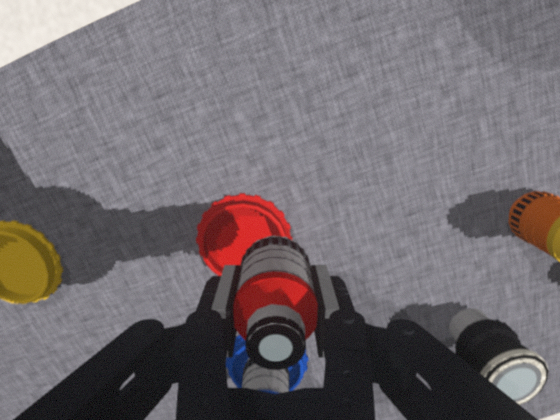

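Red objective is upright and its cup at (243,238) is 22 mm away in -y.

```bash
python3 -m handwheel '[{"claw":1,"x":0,"y":-0.5,"z":0,"spin":0},{"claw":1,"x":0,"y":-0.4,"z":0,"spin":0},{"claw":1,"x":0,"y":0,"z":-1,"spin":0},{"claw":1,"x":0,"y":0,"z":-0.4,"spin":0},{"claw":1,"x":0,"y":0,"z":0,"spin":0},{"claw":1,"x":0,"y":0,"z":0,"spin":0},{"claw":1,"x":0,"y":0,"z":0,"spin":0}]'
```

```text
t: 21.63
ee_pos: [0.4787, -0.081, 0.0658]
eef_rot: [0.0, 0.173, 0.985, -0.0]
contact_force: [1.5, 0.5, -2.8]
grip_width: 0.033
grasp_force: 40.5
```

Target contact is at z≈0.0445.

```bash
python3 -m handwheel '[{"claw":1,"x":-0.03,"y":0.03,"z":-0.3,"spin":0},{"claw":1,"x":0,"y":0,"z":-0.3,"spin":0},{"claw":1,"x":0,"y":0,"z":-0.1,"spin":0},{"claw":1,"x":0,"y":0,"z":0,"spin":0},{"claw":1,"x":0,"y":0,"z":0,"spin":0}]'
python3 -m handwheel '[{"claw":1,"x":0,"y":0,"z":-0.05,"spin":0},{"claw":1,"x":0,"y":0,"z":0,"spin":0}]'
python3 -m handwheel '[{"claw":1,"x":0,"y":0,"z":-0.05,"spin":0},{"claw":1,"x":0,"y":0,"z":0,"spin":0}]'
```

```text
t: 22.05
ee_pos: [0.4773, -0.0797, 0.0472]
eef_rot: [-0.0, 0.173, 0.985, 0.0]
contact_force: [-0.0, 0.9, -2.1]
grip_width: 0.0334
grasp_force: 40.5
t: 22.22
ee_pos: [0.4776, -0.0799, 0.0463]
eef_rot: [0.0, 0.173, 0.985, -0.0]
contact_force: [0.3, -0.3, -2.5]
grip_width: 0.0326
grasp_force: 40.5
t: 22.38
ee_pos: [0.4775, -0.0799, 0.045]
eef_rot: [0.0, 0.173, 0.985, 0.0]
contact_force: [0.5, -0.4, -2.6]
grip_width: 0.0329
grasp_force: 40.5
```

```bash
python3 -m handwheel '[{"claw":1,"x":0,"y":0,"z":-0.05,"spin":0},{"claw":1,"x":0,"y":0,"z":0,"spin":0}]'
python3 -m handwheel '[{"claw":1,"x":0,"y":0,"z":-0.03,"spin":0},{"claw":1,"x":0,"y":0,"z":0,"spin":0}]'
```

```text
t: 22.55
ee_pos: [0.4779, -0.08, 0.0444]
eef_rot: [0.0, 0.173, 0.985, -0.0]
contact_force: [-2.7, 0.7, 2.8]
grip_width: 0.0328
grasp_force: 41.0
t: 22.72
ee_pos: [0.478, -0.0801, 0.0443]
eef_rot: [-0.0, 0.173, 0.985, -0.0]
contact_force: [-4.7, 0.6, 11.9]
grip_width: 0.0328
grasp_force: 41.9
```

```bash
python3 -m handwheel '[{"claw":0,"x":0,"y":0,"z":0,"spin":0},{"claw":-0.3,"x":0,"y":0,"z":0,"spin":0},{"claw":-0.6,"x":0,"y":0,"z":0,"spin":0},{"claw":-1,"x":0,"y":0,"z":0.2,"spin":0},{"claw":-1,"x":0,"y":0,"z":0.8,"spin":0},{"claw":-1,"x":0,"y":0,"z":1,"spin":0},{"claw":-1,"x":0,"y":0,"z":1,"spin":0},{"claw":-1,"x":0,"y":0,"z":1,"spin":0}]'
python3 -m handwheel '[{"claw":-1,"x":0,"y":0,"z":1,"spin":0},{"claw":-1,"x":0.44,"y":0.94,"z":1,"spin":0},{"claw":-1,"x":0.44,"y":0.94,"z":0,"spin":0},{"claw":-1,"x":0.44,"y":0.94,"z":0,"spin":0},{"claw":-1,"x":0.44,"y":0.94,"z":0,"spin":0},{"claw":-1,"x":0.44,"y":0.94,"z":0,"spin":0},{"claw":-1,"x":0.44,"y":0.94,"z":0,"spin":0},{"claw":-1,"x":0.44,"y":0.94,"z":0,"spin":0}]'
python3 -m handwheel '[{"claw":-1,"x":0.44,"y":0.94,"z":0,"spin":0},{"claw":-1,"x":0.44,"y":0.94,"z":0,"spin":0},{"claw":-1,"x":0.44,"y":0.94,"z":0,"spin":0},{"claw":-1,"x":0.42,"y":0.94,"z":0,"spin":0},{"claw":-1,"x":0,"y":0,"z":0,"spin":0},{"claw":-1,"x":0,"y":0,"z":0,"spin":0}]'
python3 -c "
from h import *
look('pics/w9.png',[])"
```

```text
t: 23.38
ee_pos: [0.4773, -0.0798, 0.1442]
eef_rot: [-0.0, 0.173, 0.985, 0.0]
contact_force: [0.7, 0.7, 0.6]
grip_width: 0.0851
grasp_force: 0.0
t: 24.05
ee_pos: [0.5549, 0.0859, 0.1933]
eef_rot: [0.0, 0.173, 0.985, 0.0]
contact_force: [0.5, -1.8, -0.3]
grip_width: 0.0854
grasp_force: 0.0
t: 24.55
ee_pos: [0.5981, 0.1795, 0.193]
eef_rot: [-0.0, 0.172, 0.985, -0.0]
contact_force: [0.5, 0.1, -0.8]
grip_width: 0.0853
grasp_force: 0.0
tcp [0.5978 0.1787 0.1929]
```

View pics/w9.png

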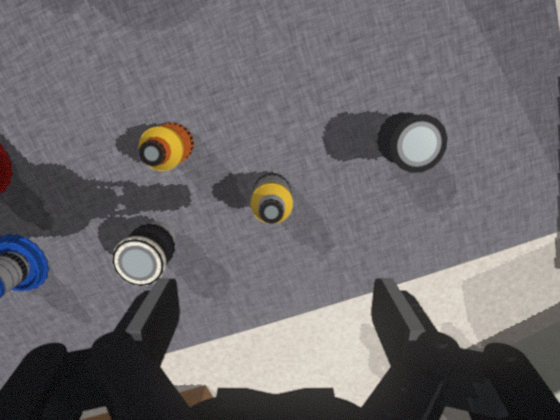

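The silver yellow objective (272,211) is centred, with clear space to the look-alike (160,150) and the eyepieces. I grasp it.

```bash
python3 -m handwheel '[{"claw":-1,"x":0,"y":-0.04,"z":-1,"spin":0},{"claw":-1,"x":0,"y":0,"z":-1,"spin":0},{"claw":-1,"x":0,"y":0,"z":-1,"spin":0},{"claw":-1,"x":0,"y":0,"z":-1,"spin":0},{"claw":-1,"x":0,"y":0,"z":-1,"spin":0},{"claw":-1,"x":0,"y":0,"z":-0.6,"spin":0},{"claw":-1,"x":0,"y":0,"z":-0.5,"spin":0},{"claw":-1,"x":0,"y":0,"z":0,"spin":0}]'
python3 -m handwheel '[{"claw":0,"x":0,"y":0,"z":0,"spin":0},{"claw":0.2,"x":0,"y":0,"z":0,"spin":0},{"claw":0.4,"x":0,"y":0,"z":0,"spin":0},{"claw":1,"x":0,"y":0,"z":0,"spin":0},{"claw":1,"x":0,"y":0,"z":0,"spin":0},{"claw":1,"x":0,"y":0,"z":0,"spin":0},{"claw":1,"x":0,"y":0,"z":0,"spin":0}]'
```

```text
t: 25.27
ee_pos: [0.5962, 0.1768, 0.038]
eef_rot: [-0.002, 0.173, 0.985, -0.001]
contact_force: [0.1, -0.1, -0.5]
grip_width: 0.0855
grasp_force: 0.0
t: 25.85
ee_pos: [0.599, 0.1776, 0.0421]
eef_rot: [0.001, 0.173, 0.985, 0.0]
contact_force: [-2.1, -0.6, 5.9]
grip_width: 0.0327
grasp_force: 39.6
```

```bash
python3 -m handwheel '[{"claw":1,"x":0,"y":0,"z":0.4,"spin":0},{"claw":1,"x":0,"y":0,"z":0.8,"spin":0},{"claw":1,"x":0,"y":0,"z":1,"spin":0},{"claw":1,"x":0,"y":0,"z":1,"spin":0},{"claw":1,"x":0,"y":0,"z":1,"spin":0},{"claw":1,"x":0,"y":0,"z":1,"spin":0},{"claw":1,"x":-0.18,"y":-0.47,"z":0,"spin":0},{"claw":1,"x":-0.18,"y":-0.47,"z":0,"spin":0}]'
python3 -m handwheel '[{"claw":1,"x":-0.36,"y":-0.94,"z":0,"spin":0},{"claw":1,"x":-0.36,"y":-0.94,"z":0,"spin":0},{"claw":1,"x":-0.36,"y":-0.94,"z":0,"spin":0},{"claw":1,"x":-0.36,"y":-0.94,"z":0,"spin":0},{"claw":1,"x":-0.36,"y":-0.94,"z":0,"spin":0},{"claw":1,"x":-0.36,"y":-0.94,"z":0,"spin":0},{"claw":1,"x":-0.36,"y":-0.94,"z":0,"spin":0},{"claw":1,"x":-0.36,"y":-0.94,"z":0,"spin":0}]'
python3 -m handwheel '[{"claw":1,"x":-0.36,"y":-0.94,"z":0,"spin":0},{"claw":1,"x":-0.36,"y":-0.94,"z":0,"spin":0},{"claw":1,"x":-0.36,"y":-0.94,"z":0,"spin":0},{"claw":1,"x":-0.36,"y":-0.94,"z":0,"spin":0},{"claw":1,"x":-0.36,"y":-0.94,"z":0,"spin":0},{"claw":1,"x":-0.36,"y":-0.94,"z":0,"spin":0},{"claw":1,"x":0,"y":0,"z":0,"spin":0},{"claw":1,"x":0,"y":0,"z":0,"spin":0}]'
python3 -c "
from h import *
look('pics/w10.png',['yellow'])"
```

```text
t: 26.52
ee_pos: [0.5894, 0.1538, 0.172]
eef_rot: [0.002, 0.172, 0.985, 0.0]
contact_force: [-0.4, -0.0, -2.4]
grip_width: 0.0328
grasp_force: 40.2
t: 27.18
ee_pos: [0.5141, -0.0352, 0.1678]
eef_rot: [-0.002, 0.173, 0.985, 0.0]
contact_force: [-0.2, 0.5, -2.0]
grip_width: 0.0325
grasp_force: 40.2
t: 27.85
ee_pos: [0.4609, -0.1753, 0.1684]
eef_rot: [-0.002, 0.175, 0.985, 0.001]
contact_force: [0.2, 0.1, -1.4]
grip_width: 0.0327
grasp_force: 40.4
tcp [ 0.4614 -0.1746  0.1686]
yellow 0.82 (193.0, 199.0) (75, 73) [ 0.438  -0.2424  0.006 ]
```

View pics/w10.png

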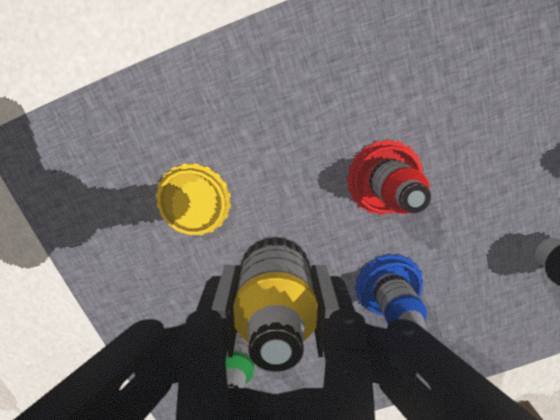

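Red and blue stand in their cups. The yellow cup is at (193,199), offset (-23, -68) mm.

```bash
python3 -m handwheel '[{"claw":1,"x":-0.3,"y":-0.91,"z":0,"spin":0},{"claw":1,"x":-0.3,"y":-0.91,"z":0,"spin":0},{"claw":1,"x":-0.3,"y":-0.91,"z":0,"spin":0},{"claw":1,"x":0,"y":0,"z":-1,"spin":0},{"claw":1,"x":0,"y":0,"z":-1,"spin":0},{"claw":1,"x":0,"y":0,"z":-1,"spin":0},{"claw":1,"x":0,"y":0,"z":-0.8,"spin":0},{"claw":1,"x":0,"y":0,"z":-0.4,"spin":0}]'
python3 -m handwheel '[{"claw":1,"x":0,"y":0,"z":0,"spin":0},{"claw":1,"x":0,"y":0,"z":0,"spin":0},{"claw":1,"x":0,"y":0,"z":0,"spin":0}]'
```

```text
t: 28.62
ee_pos: [0.439, -0.2407, 0.0622]
eef_rot: [-0.003, 0.172, 0.985, 0.002]
contact_force: [-0.4, -0.0, -2.0]
grip_width: 0.0329
grasp_force: 40.7
t: 28.87
ee_pos: [0.4415, -0.2435, 0.0668]
eef_rot: [0.001, 0.173, 0.985, -0.001]
contact_force: [-0.0, -0.7, -2.1]
grip_width: 0.033
grasp_force: 40.7
```

```bash
python3 -m handwheel '[{"claw":1,"x":-0.08,"y":0,"z":-0.3,"spin":0},{"claw":1,"x":0,"y":0,"z":-0.3,"spin":0},{"claw":1,"x":0,"y":0,"z":-0.1,"spin":0},{"claw":1,"x":0,"y":0,"z":0,"spin":0},{"claw":1,"x":0,"y":0,"z":0,"spin":0}]'
python3 -m handwheel '[{"claw":1,"x":0,"y":0,"z":-0.05,"spin":0},{"claw":1,"x":0,"y":0,"z":0,"spin":0}]'
python3 -m handwheel '[{"claw":1,"x":0,"y":0,"z":-0.05,"spin":0},{"claw":1,"x":0,"y":0,"z":0,"spin":0}]'
```

```text
t: 29.28
ee_pos: [0.4384, -0.2431, 0.0478]
eef_rot: [-0.0, 0.173, 0.985, 0.0]
contact_force: [1.4, 0.7, -1.9]
grip_width: 0.0329
grasp_force: 40.7
t: 29.45
ee_pos: [0.4386, -0.2433, 0.0468]
eef_rot: [0.0, 0.173, 0.985, -0.0]
contact_force: [-0.2, -0.8, -1.9]
grip_width: 0.0325
grasp_force: 40.7
t: 29.62
ee_pos: [0.4385, -0.2432, 0.0455]
eef_rot: [0.0, 0.173, 0.985, 0.0]
contact_force: [-0.1, -0.3, -1.9]
grip_width: 0.0326
grasp_force: 40.7
```

```bash
python3 -m handwheel '[{"claw":1,"x":0,"y":0,"z":-0.05,"spin":0},{"claw":1,"x":0,"y":0,"z":0,"spin":0}]'
python3 -m handwheel '[{"claw":1,"x":0,"y":0,"z":-0.03,"spin":0},{"claw":1,"x":0,"y":0,"z":0,"spin":0}]'
```

```text
t: 29.78
ee_pos: [0.4388, -0.2434, 0.0451]
eef_rot: [-0.0, 0.173, 0.985, 0.0]
contact_force: [-2.3, 2.0, 4.8]
grip_width: 0.0327
grasp_force: 41.2
t: 29.95
ee_pos: [0.4389, -0.2434, 0.045]
eef_rot: [-0.0, 0.173, 0.985, 0.0]
contact_force: [-5.2, 3.6, 11.2]
grip_width: 0.0325
grasp_force: 42.1
```

Contact. I release, retreat upward and away, then check everything.

```bash
python3 -m handwheel '[{"claw":0,"x":0,"y":0,"z":0,"spin":0},{"claw":-0.3,"x":0,"y":0,"z":0,"spin":0},{"claw":-0.6,"x":0,"y":0,"z":0,"spin":0},{"claw":-1,"x":0,"y":0,"z":0.2,"spin":0},{"claw":-1,"x":0,"y":0,"z":0.8,"spin":0},{"claw":-1,"x":0,"y":0,"z":1,"spin":0},{"claw":-1,"x":0,"y":0,"z":1,"spin":0},{"claw":-1,"x":0,"y":0,"z":1,"spin":0}]'
python3 -m handwheel '[{"claw":-1,"x":0,"y":0,"z":1,"spin":0},{"claw":-1,"x":0,"y":0,"z":1,"spin":0},{"claw":-1,"x":0,"y":0.9,"z":1,"spin":0},{"claw":-1,"x":0,"y":0.9,"z":1,"spin":0},{"claw":-1,"x":0,"y":0.9,"z":0,"spin":0},{"claw":-1,"x":0,"y":0.9,"z":0,"spin":0},{"claw":-1,"x":0,"y":0,"z":0,"spin":0},{"claw":-1,"x":0,"y":0,"z":0,"spin":0}]'
python3 - <<'E'
from h import *
p,_=cams.grab_frame("wrist");q,_=cams.grab_frame("scene")
a=cv2.resize(p[:,:,::-1],(400,300));b=cv2.resize(np.ascontiguousarray(q[110:330,120:480,::-1]),(792,484),interpolation=2)
cv2.imwrite("pics/f_s.png",b);cv2.imwrite("pics/f_w.png",p[:,:,::-1])
E
```

```text
t: 30.62
ee_pos: [0.4383, -0.243, 0.1447]
eef_rot: [-0.0, 0.173, 0.985, 0.0]
contact_force: [0.8, -0.2, -0.2]
grip_width: 0.0853
grasp_force: 0.0
t: 31.28
ee_pos: [0.4385, -0.1525, 0.2438]
eef_rot: [0.0, 0.172, 0.985, -0.0]
contact_force: [-0.0, -0.1, -0.6]
grip_width: 0.0853
grasp_force: 0.0
```

View pics/f_s.png

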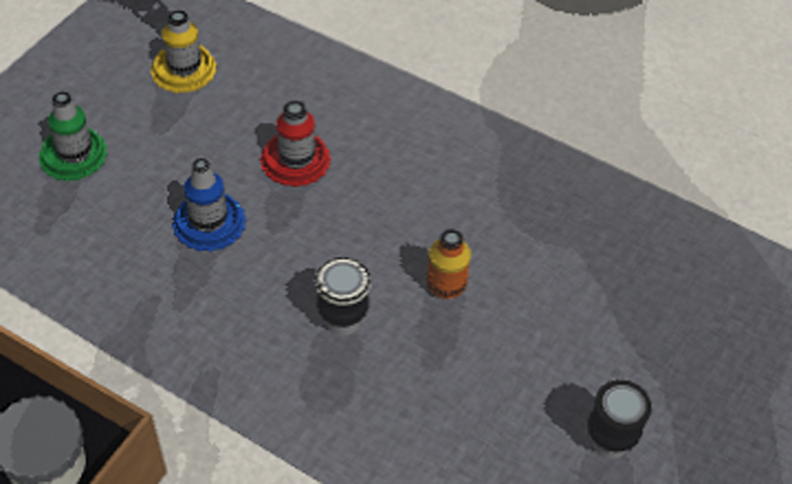

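View pics/f_w.png

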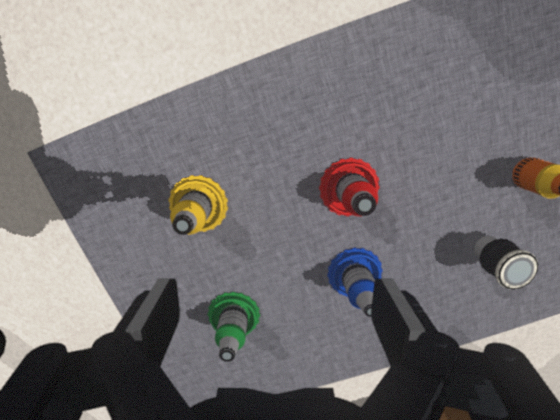

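All four objectives stand upright inside the matching cups: green (71,140), yellow (182,50), red (296,140) and blue (207,200) in the scene crop. The eyepieces at (343,290) and (620,415) and the look-alike are where they started.

```bash
python3 -c "
from plant import sign_off
print(sign_off())"
```

```text
the job is handed in; nothing more can be done
None
```

All four objectives stand upright, thread down, in the bases of their own colour, the eyepieces and the orange look-alike were not touched, and the job was handed in at about 31 s of the 120 s.

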